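# Seat a drive flange and its end cap on the arbor stand

## Robot

A 6-joint arm with a two-finger parallel gripper is mounted at the origin on a cart in front of the work surface, level with it; the furniture and walls round the work are solid. World frame = base frame: x ahead of the robot, y to its left, z up, the work surface at z = 0. Lengths are in mm, angles in rad, forces in N, time in s.
With the tool pointing down it reaches from about 275 to 1000 mm from the base axis. Payload 8.4 kg.
Tool frame: the origin (TCP) lies at the centre of the arm's flange, where the gripper is bolted on; the fingertips stand 173 mm ahead of it and the grasp point (between the pads) lies 155 mm ahead of it; z points along the fingers, y is the direction in which the jaws open and shut (so a half turn about z gives the same grasp; the last joint's range is limited). The gripper opens to 85 mm and grips with 20 to 120 N. Pads are 22 mm wide; open, the fingers measure 114 mm over their backs; the gripper's body (76 mm by 85 mm) begins 54 mm behind the grasp point. The pads swing forward as they close: fully open they stand 13 mm farther back than shut.
Start: joints at [-1.197, 0.353, 1.633, -0, 1.155, -0.002], TCP at [229.385, -581.388, 404.681] pointing down, gripper open.
Joint ranges: [-2.63, 2.63], [-0.92, 2.1], [0.06, 2.66], [-1.3, 4.44], [0, 2.69], [-3.02, 3.02]. Speed limits (rad/s): [2.22, 2.22, 2.79, 3.14, 3.14, 3.14].

## Interface

Orientations are given as [roll, pitch, yaw] about the fixed x, y, z axes, in that order (R = Rz(yaw) Ry(pitch) Rx(roll)).
In Python, from rig import sense, grab_frame, camera_model, sign_off gives the robot as it stands. The module is installed in compiled form; this text tells all that it offers.
- The arm moves only by the tool step_arm, never from a script. Its argument "commands" is a list of rows, each a list of 3 entries, a list of its own where there are three numbers: the shift along the tool's x, y, z in mm, then the turn about the tool's z in rad, then the opening, from 0 (shut) to 1 (fully open). A call has 1 to 20 rows; each row shifts and turns the pose as measured when the row begins, along the tool's axes as they then stand; what a row does not reach is not made up. A row lasts 1/8 s, in which the tool goes at most 62.5 mm and 10.7 degrees, less where a joint would pass 70% of its speed; a pose out of reach is approached as far as the arm can. A call with a gripper value outside its range is refused whole. The fingers move at their own pace and stop on an object; "force" is the grip in N (left out, the last holds). Time passes only in rows, so rows that do not move let the fingers close. It gives the time, the measured TCP pose, the force and the opening at its end, in the units of the state.
- sense(): the state, without advancing time (a new reading comes with each control period).
- grab_frame(name): name is "scene" or "top"; returns the picture (384x512x3 uint8, blue, green, red); there is no depth.
- camera_model(name): a dict with "fx", "fy", "cx", "cy" (pixels), "dist" ([k1, k2, p1, p2, k3] as OpenCV has them; the pictures are not rectified), "R" (3x3) and "t" (3): a world point X has camera coordinates R X + t. Camera axes: x right, y down, z forward; pixel columns grow to the right and rows downward; lengths in mm; the calibration is good to about 2 mm. A picture is of the moment at which its call begins. camera_model takes no time and is no camera call.
- sign_off(): hands the job in, once; it reports no verdict.
The state is a dict: "clock": time; "qpos": joint angles; "qvel": joint speeds; "joint_efforts": joint torques, N m; "eef_pos": TCP position; "tcp_rot": TCP orientation; "contact_force": force on the tool from outside, world axes, zero at the start; "wrist_torque": the same for the moment, N m; "opening": opening from 0.0 (shut) to 1.0 (fully open).
Only numpy, scipy, OpenCV 4.12 (cv2) and the standard library are available. Lean on these libraries where they do the work, as an engineer would, in place of code of your own. Each camera call takes 0.05 s, during which the arm holds its last target. There are 200 camera calls.

## Task

Set the aluminium drive flange face down over the spigot of the arbor stand and turn it until its slots find the four brass dogs and it drops fully home, flush on the face plate. Then seat the blue end cap face down on the small spigot on top of the flange, square and fully home. Leave the other things on the bench where they are.

Things in the scene. Friction and masses are not known exactly. Their poses are not given: they have to be found in the camera images.
- arbor: fixed grey round stand, foot 146 mm across; origin at the centre of its underside, z up. On it a fixed steel face plate, 120 mm across, its face 34 mm above the bench, with a spigot and four brass dogs (see point arbor_face). The face plate is clamped at a random angle about the axis: the dogs' angle is NOT given by this body's pose and must be seen or felt.
- arbor_face (a point): point on the arbor's axis in the plane of the plate's face, 34 mm above the bench. From the face rise a centred dark spigot (41 mm diameter, 16 mm high, upper 5 mm tapering to 33 mm) and four dogs 90 degrees apart, each 32 to 56 mm off the axis, 8 mm wide, 6 mm high.
- drive_flange: loose aluminium part, 0.28 to 0.56 kg; origin at the centre of its underside, z up. Flange 116 mm across, top at 14 mm; hub 60 mm diameter from 14 to 44 mm height (grip it here). Underside: blind bore 44 mm wide, 20 mm deep; four radial slots 14 mm wide, 8 mm deep, out to the rim along +x, +y, -x, -y. Bore goes over the arbor's spigot. Peg at the -x side.
- drive_flange_peg (a point): mid-height of the flange's upright brass peg (10 mm diameter, 14 to 36 mm above the underside, 46 mm from the axis at body -x). With slots and dogs out of line the flange rests on the dogs, 6 mm too high, and turns easily there (oiled metal), e.g. by pushing the peg round; it drops by its own weight when slots and dogs align within about 4 degrees, then turns no further.
- drive_flange_shoulder (a point): point on the flange's axis in the plane of the hub's flat shoulder, 44 mm above the flange's underside; the end cap comes to lie here. A dark centred spigot stands on it: 30 mm diameter, 9 mm high, its upper 5 mm tapering to 23 mm.
- end_cap: loose blue flanged cap, 0.15 to 0.31 kg, lying face down; origin at the centre of its underside, z up along its axis. Flange 72 mm across and 8 mm thick; hub 40 mm diameter from 8 to 36 mm height (grip it here). In the underside a centred blind bore 32 mm wide and 13 mm deep. It may sit at any angle about its axis.
- gem_box: small round clear box, 44 mm across, 20 mm high; bystander; origin at the centre of its underside
- film_can: black film can with a grey lid, 34 mm across, 51 mm high; bystander; origin at the centre of its underside
- dop_stick: wooden stick 122 mm long, 12 mm thick, lying on the bench; bystander; origin at the middle of its underside
- whetstone: two-layer whetstone 34 x 90 x 21 mm; bystander; origin at the centre of its underside
- nut: steel hexagon nut, 27 mm across, 13 mm high; bystander; origin at the centre of its underside
- compound_tin: green flat tin 64 x 88 x 24 mm; bystander; origin at the centre of its underside
- facet_mast: fixed machine mast behind the arbor with an arm and plate, which begin about 0.6 m in front of the robot base and 80 mm above the bench; an obstacle: swing across nearer to the robot than that. Origin at its foot
There are look-alikes about, which are no part of the job. Leave any turquoise look-alike of the end_cap alone.

How it is judged (in metres and radians):
On the way:
1. the drive flange lies fully home on the face plate, its slots over the dogs, and the end cap is not on it yet (horizontal distance between drive_flange and arbor_face below 0.004 m and z of drive_flange in the frame of arbor_face below 0.002 m and angle between drive_flange's own z axis and vertical below 0.04 rad and horizontal distance between end_cap and drive_flange above 0.06 m), for 0.2 s.
At the end, for the whole second after the job is handed in: Flange home on the face plate (centred within 4 mm, at most 2 mm above the face, level within 0.04 rad); end cap home on the flange's shoulder (centred within 4 mm, at most 2 mm above it, level within 0.05 rad); both released and at rest (horizontal distance between drive_flange and arbor_face below 0.004 m and z of drive_flange in the frame of arbor_face below 0.002 m and angle between drive_flange's own z axis and vertical below 0.04 rad and horizontal distance between end_cap and drive_flange_shoulder below 0.004 m and z of end_cap in the frame of drive_flange_shoulder between -0.003 and 0.002 m and angle between end_cap's own z axis and vertical below 0.05 rad and linear speed of each of drive_flange, end_cap below 0.02 m/s); the robot touches nothing.
It fails at once if a bystander (gem box, film can, dop stick, whetstone, nut, tin) is moved more than 30 mm (distance of any of gem_box, film_can, dop_stick, whetstone, nut, compound_tin from where it was at the start of the episode above 0.03 m).
It also fails if it takes over 64 s, if anything falls off the work surface, if the arm or the gripper's body presses on something with over 40 N, if the wrist force passes 120 N, or if a joint passes its speed limit or range.

## Working session

There is one attempt and no reset: what is moved stays moved. The work goes in short steps, Python scripts to look and compute and a tool call to move; the robot and the scene stay as the last step left them, time stands still between calls to the robot, and variables do not carry over. Pictures are saved under pics/ and viewed, about 8 in all and at most 12, crops included, and the job is handed in when it is done.

Besides the shell and the picture viewer there is one more tool, called after "Emit:" as name(argument=value, ...) on one line, values as JSON. step_arm: Moves the arm, as the interface text tells. Its arguments: {"type":"object","properties":{"commands":{"type":"array","items":{"type":"array"}},"force":{"type":"number"}},"required":["commands"]}

```bash
mkdir -p pics
cat > h.py <<'E'
import numpy as np, cv2
from rig import sense, grab_frame, camera_model, sign_off
def ray(cam,u,v):
    m=camera_model(cam);K=np.array([[m['fx'],0,m['cx']],[0,m['fy'],m['cy']],[0,0,1.]])
    p=cv2.undistortPoints(np.array([[[u,v]]],float),K,np.array(m['dist'],float))[0,0]
    R=np.array(m['R']);t=np.array(m['t']).ravel();return -R.T@t,R.T@np.array([p[0],p[1],1])
def onz(cam,u,v,z):
    c,d=ray(cam,u,v);return (c+d*(z-c[2])/d[2])[:2]
def proj(cam,X):
    m=camera_model(cam);K=np.array([[m['fx'],0,m['cx']],[0,m['fy'],m['cy']],[0,0,1.]])
    return cv2.projectPoints(np.array(X,float).reshape(-1,1,3),cv2.Rodrigues(np.array(m['R'],float))[0],np.array(m['t'],float).ravel(),K,np.array(m['dist'],float))[0].reshape(-1,2)
E
python3 - <<'E'
from h import *
for n in('scene','top'):
    f=grab_frame(n);cv2.imwrite(f'pics/{n}0.png',f);m=camera_model(n)
    print(n,m['fx'],ray(n,256,192))
    cv2.imwrite(f'pics/{n}0b.png',cv2.resize(f,(768,576),interpolation=cv2.INTER_CUBIC))
s=sense();print(s['clock'],s['eef_pos'],s['tcp_rot'],s['opening'])
E
```

```text
scene 423.683222324802 (array([ -366.16181148, -1069.44814792,   995.08326524]), array([ 0.54058933,  0.63460413, -0.55236955]))
top 461.5219988087926 (array([ 311.07994895,   30.36403907, 1486.56111102]), array([ 0.16020458,  0.0158027 , -0.98706531]))
0.1 [ 229.27980844 -581.18607931  404.01987205] [-3.14029926e+00  1.39812511e-05  3.75810625e-01] 0.9989273784401407
```

View pics/scene0b.png

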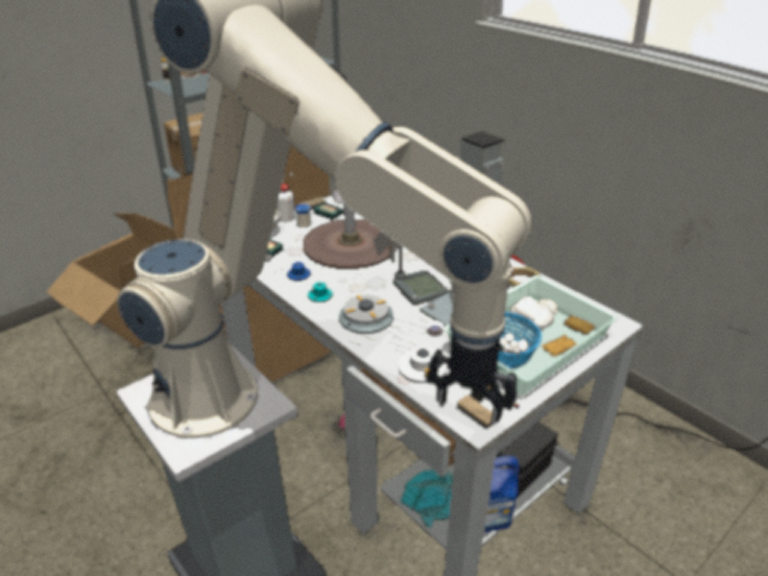

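View pics/top0b.png

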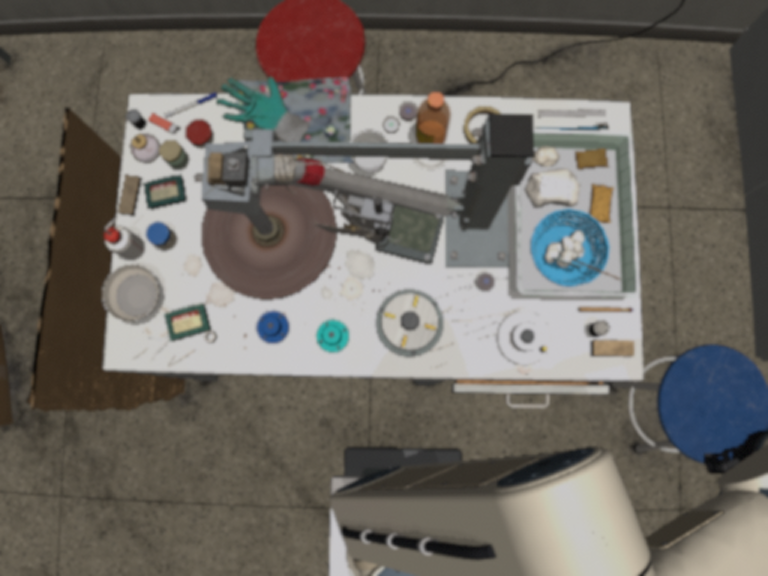

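The top view, in 768-wide pixels, shows the arbor with brass dogs at (409,322) and the flange at (524,337) with its peg at (543,349). The blue cap is at (273,327) and the turquoise decoy at (333,336). I'll measure these with colour masks.

```bash
cat > m.py <<'E'
from h import *
def comps(f,mask,box,amin=4):
    x0,y0,x1,y1=box;m=np.zeros_like(mask);m[y0:y1,x0:x1]=mask[y0:y1,x0:x1]
    n,l,s,c=cv2.connectedComponentsWithStats(m.astype(np.uint8));return [(int(s[i,4]),c[i].round(2),s[i,:4]) for i in range(1,n) if s[i,4]>=amin]
E
python3 - <<'E'
from m import *
f=cv2.imread('pics/top0.png');hsv=cv2.cvtColor(f,cv2.COLOR_BGR2HSV);H,S,V=[hsv[...,i].astype(int) for i in range(3)]
print('brass');brass=(H>10)&(H<32)&(S>80)
for a,c,b in comps(f,brass,(240,190,380,245)):print(a,c,b,onz('top',*c,40),onz('top',*c,36))
print('dark');
for a,c,b in comps(f,V<90,(240,190,380,245),10):print(a,c,b,onz('top',*c,50),onz('top',*c,53))
print('blue')
for a,c,b in comps(f,(H>105)&(H<125)&(S>100),(160,190,240,245),10):print(a,c,b,onz('top',*c,8),onz('top',*c,36))
a=f[195:245,235:425];cv2.imwrite('pics/c1.png',cv2.resize(a,None,fx=4.2,fy=4.2,interpolation=cv2.INTER_CUBIC))
E
```

```text
brass
12 [276.75 200.17] [276 198   3   6] [520.77552249 -12.66992381] [521.35536822 -12.7889204 ]
13 [259.54 209.92] [257 209   6   3] [488.77692286  41.25833708] [489.26828675  41.28846176]
15 [286.33 217.53] [284 216   6   4] [466.06918099 -43.4960777 ] [466.49775392 -43.70031413]
16 [269.06 227.06] [268 224   3   7] [435.13155031  10.42752179] [435.47457516  10.37239376]
4 [362.   232.25] [361 232   3   2] [ 423.02204207 -282.69652062] [ 423.33158196 -283.56218902]
dark
15 [270.2 215.4] [268 211   8   8] [470.85716971   7.53830596] [470.52350366   7.5859734 ]
blue
303 [181.58 217.78] [172 208  20  20] [462.57871981 292.79139656] [459.70973756 287.82172304]
```

View pics/c1.png

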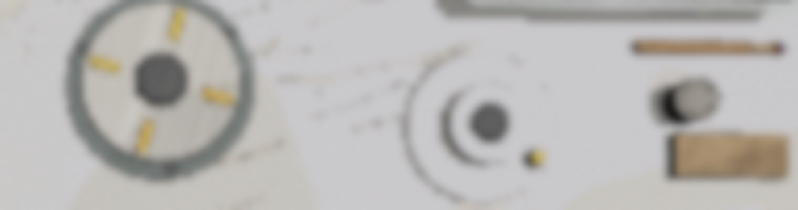

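Run:
```python
from m import *
f=cv2.imread('pics/top0.png');hsv=cv2.cvtColor(f,cv2.COLOR_BGR2HSV);H,S,V=[hsv[...,i].astype(int) for i in range(3)]
for t in (120,140):
  for nm,box in(('flange',(344,216,359,232)),('arbor',(263,206,282,224))):
    for a,c,b in comps(f,V<t,box,10):print(t,nm,a,c,b,onz('top',*c,53),onz('top',*c,50))
c=np.array(onz('top',352,224,53))
m=(H>10)&(H<35)&(S>50)
for a,c,b in comps(f,m,(355,226,370,240),3):print('peg',a,c,b,onz('top',*c,36))
# end cap: upper hub vs flange, hough-ish
m=(H>100)&(H<128)&(S>90)
(a)=comps(f,m,(165,200,200,240),50)[0];print(a)
x=cv2.resize(f[200:235,165:200],None,fx=12,fy=12,interpolation=cv2.INTER_CUBIC)
y=cv2.resize(f[212:240,340:372],None,fx=12,fy=12,interpolation=cv2.INTER_CUBIC)
y=cv2.copyMakeBorder(y,0,x.shape[0]-y.shape[0],0,0,cv2.BORDER_CONSTANT)
cv2.imwrite('pics/c2.png',np.hstack([x,y]))
```

```text
120 flange 48 [351.   223.75] [348 220   7   8] [ 448.18841111 -245.50570861] [ 448.47533671 -246.08301866]
120 arbor 110 [272.84 213.6 ] [268 208  11  12] [476.3121531   -0.57780927] [476.657933    -0.64256099]
140 flange 63 [351.11 223.79] [347 220   9   9] [ 448.06755897 -245.85133076] [ 448.35423167 -246.42936409]
140 arbor 131 [272.85 213.61] [267 208  13  13] [476.28126592  -0.60946056] [476.62698118  -0.67427851]
peg 9 [362.33 232.11] [361 231   4   3] [ 423.78662347 -284.6234517 ]
(313, array([181.55, 217.76]), array([172, 208,  20,  20], dtype=int32))
```

View pics/c2.png

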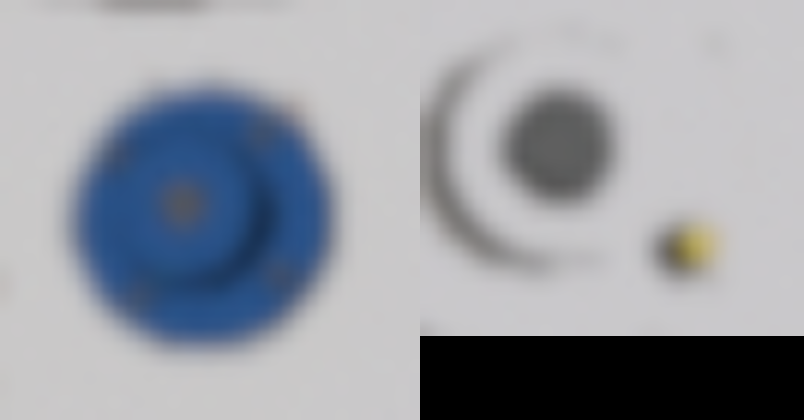

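The flange centre is about (448,-246) with its peg at -122°. The arbor centre is about (477,-1) with the dogs at -15°. I'll grip at yaw 58°, which puts the jaws perpendicular to the peg.

Emit:
step_arm(commands=[[[0, 0, 0], -0.16, 1], [[0, 0, 0], -0.16, 1], [[0, 0, 0], -0.16, 1], [[0, 0, 0], -0.16, 1], [[0, 0, 0], 0, 1]])

```text
clock: 0.72
eef_pos: [229.0, -580.5, 401.8]
tcp_rot: [-3.137, -0.003, 1.034]
contact_force: [-0.1, 0.0, -0.0]
opening: 1.0
```

```bash
cat > go.py <<'E'
from h import *
import sys
# usage: go.py x y z yawdeg (grasp point target) -> tool-axis shift from measured pose
from scipy.spatial.transform import Rotation as Ro
def go(x,y,z,yaw=None):
    s=sense();R=Ro.from_euler('xyz',s['tcp_rot']).as_matrix();p=np.array(s['eef_pos'])+R@[0,0,155.]
    print('t',round(s['clock'],2),'grasp',p.round(1),'yaw',np.degrees(s['tcp_rot'][2]).round(2),'tilt',np.degrees(np.arccos(-R[2,2])).round(2),'open',round(s['opening'],3),'F',np.round(s['contact_force'],1),'T',np.round(s['wrist_torque'],2))
    print('shift',(R.T@(np.array([x,y,z])-p)).round(1),'turn',None if yaw is None else round(-np.radians(yaw)+s['tcp_rot'][2],3))
if __name__=='__main__': go(*map(float,sys.argv[1:]))
E
python3 go.py 448.2 -245.7 120 58; python3 -c "
from h import *
print(onz('top',179.96,216.6,36))"
```

```text
t 0.72 grasp [ 228.7 -579.7  246.8] yaw 59.25 tilt 0.31 open 1.0 F [-0.1  0.  -0. ] T [0.   0.01 0.01]
shift [398.9  18.4 128.1] turn 0.022
[463.36144541 293.16148396]
```

Emit:
step_arm(commands=[[[40, 2, 12], 0.02, 1], [[40, 2, 12], 0, 1], [[40, 2, 12], 0, 1], [[40, 2, 12], 0, 1], [[40, 2, 12], 0, 1], [[40, 2, 12], 0, 1], [[40, 2, 12], 0, 1], [[40, 2, 12], 0, 1], [[40, 2, 12], 0, 1], [[40, 2, 12], 0, 1], [[0, 0, 0], 0, 1]])

```text
clock: 2.1
eef_pos: [469.7, -246.0, 278.3]
tcp_rot: [-3.138, -0.002, 0.963]
contact_force: [0.1, -0.0, -0.3]
opening: 0.999
```

```bash
python3 go.py 448.2 -245.7 100 58
```

```text
t 2.1 grasp [ 469.4 -245.4  123.3] yaw 55.17 tilt 0.24 open 0.999 F [ 0.1 -0.  -0.3] T [ 0.02 -0.01  0.01]
shift [-12.4 -17.1  23.3] turn -0.049
```

Emit:
step_arm(commands=[[[-7, -8, 0], -0.04, 1], [[-5, -8, 5], 0, 1], [[0, 0, 0], 0, 1], [[0, 0, 0], 0, 1]])

```text
clock: 2.6
eef_pos: [448.5, -248.3, 273.3]
tcp_rot: [-3.138, -0.002, 0.994]
contact_force: [-0.4, 0.5, 0.3]
opening: 1.0
```

```bash
python3 go.py 448.2 -245.7 36 58
```

```text
t 2.6 grasp [ 448.2 -247.8  118.3] yaw 56.98 tilt 0.2 open 1.0 F [-0.4  0.5  0.3] T [ 0.01 -0.04 -0.01]
shift [ 1.6 -0.9 82.3] turn -0.018
```

Emit:
step_arm(commands=[[[1, -1, 20], -0.02, 1], [[0, 0, 20], 0, 1], [[0, 0, 20], 0, 1], [[0, 0, 12], 0, 1], [[0, 0, 7], 0, 1], [[0, 0, 0], 0, 1]])

```text
clock: 3.35
eef_pos: [449.8, -248.7, 193.7]
tcp_rot: [3.14, -0.002, 1.01]
contact_force: [-0.5, -0.6, 0.0]
opening: 0.998
```

```bash
python3 go.py 448.2 -245.7 36 58
```

```text
t 3.35 grasp [ 450.2 -248.6   38.7] yaw 57.85 tilt 0.15 open 0.998 F [-0.5 -0.6  0. ] T [-0.02  0.04  0.04]
shift [ 1.3 -3.3  2.7] turn -0.003
```

Emit:
step_arm(commands=[[[1.5, -3.5, 2], 0, 1], [[0, 0, 0], 0, 0.5], [[0, 0, 0], 0, 0.3], [[0, 0, 0], 0, 0.3], [[0, 0, 0], 0, 0.3], [[0, 0, 0], 0, 0.3], [[0, 0, 0], 0, 0.3], [[0, 0, 0], 0, 0.3]], force=60)

```text
clock: 4.35
eef_pos: [448.0, -245.5, 193.1]
tcp_rot: [3.137, -0.002, 1.01]
contact_force: [0.7, 0.6, -1.5]
opening: 0.673
```

```bash
python3 go.py 448.2 -245.7 36 58;python3 - <<'E'
from m import *
s=grab_frame('scene');t=grab_frame('top')
a=cv2.resize(s[200:290,230:350],(560,420),interpolation=cv2.INTER_CUBIC)
cv2.imwrite('pics/s1.png',a)
E
```

```text
t 4.35 grasp [ 448.8 -245.6   38.1] yaw 57.84 tilt 0.27 open 0.673 F [ 0.7  0.6 -1.5] T [-0.06 -0.09  0.01]
shift [-0.4 -0.5  2.1] turn -0.003
```

View pics/s1.png

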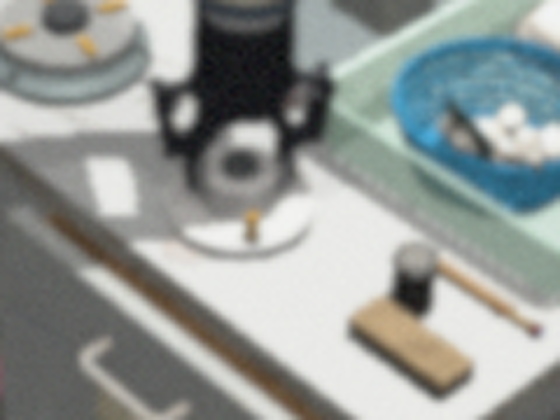

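The hub is gripped: opening is 0.67, and the peg points toward the camera, clear of the fingers. Next I'll lift.

Emit:
step_arm(commands=[[[0, 0, -10], 0, 0.3], [[0, 0, -20], 0, 0.3], [[0, 0, -25], 0, 0.3], [[0, 0, -25], 0, 0.3], [[0, 0, -20], 0, 0.3], [[0, 0, 0], 0, 0.3], [[0, 0, 0], 0, 0.3]])

```text
clock: 5.32
eef_pos: [446.1, -244.7, 296.9]
tcp_rot: [3.141, -0.002, 1.01]
contact_force: [-0.5, -0.0, -5.3]
opening: 0.67
```

```bash
python3 go.py 477 -1 138 75
```

```text
t 5.33 grasp [ 446.3 -244.5  141.9] yaw 57.84 tilt 0.1 open 0.67 F [-0.5 -0.  -5.3] T [ 0.01  0.05 -0.  ]
shift [ 222.5 -103.6    4.3] turn -0.299
```

Emit:
step_arm(commands=[[[28, -13, 0], 0, 0.3], [[28, -13, 0], 0, 0.3], [[28, -13, 0], 0, 0.3], [[28, -13, 0], 0, 0.3], [[28, -13, 0], 0, 0.3], [[28, -13, 0], 0, 0.3], [[28, -13, 0], 0, 0.3], [[20, -10, 0], 0, 0.3], [[0, 0, 0], -0.1, 0.3], [[0, 0, 0], -0.1, 0.3], [[0, 0, 0], -0.1, 0.3], [[0, 0, 0], 0, 0.3], [[0, 0, 0], 0, 0.3]])

```text
clock: 6.95
eef_pos: [471.7, 0.3, 284.7]
tcp_rot: [-3.122, 0.001, 1.315]
contact_force: [-0.2, 0.5, -4.0]
opening: 0.671
```

```bash
python3 go.py 477 -1 110 75
```

```text
t 6.95 grasp [468.7   0.9 129.8] yaw 75.35 tilt 1.14 open 0.671 F [-0.2  0.5 -4. ] T [-0.02 -0.02  0.01]
shift [ 0.3  8.9 19.6] turn 0.006
```

Emit:
step_arm(commands=[[[0, 4, 5], 0, 0.3], [[0, 4, 5], 0, 0.3], [[0, 1, 5], 0, 0.3], [[0, 0, 2], 0, 0.3], [[0, 0, 0], 0, 0.3], [[0, 0, 0], 0, 0.3]])

```text
clock: 7.7
eef_pos: [480.7, -2.3, 265.8]
tcp_rot: [-3.121, 0.002, 1.312]
contact_force: [-1.0, 0.9, -5.0]
opening: 0.665
```

```bash
python3 go.py 477 -1 110 75;python3 - <<'E'
from m import *
s=grab_frame('scene');t=grab_frame('top')
cv2.imwrite('pics/top2.png',t);cv2.imwrite('pics/scene2.png',s)
a=cv2.resize(t[180:260,220:330],(560,400),interpolation=cv2.INTER_CUBIC)
b=cv2.resize(s[180:240,215:285],(466,400),interpolation=cv2.INTER_CUBIC)
cv2.imwrite('pics/s2.png',cv2.resize(np.hstack([a,b]),(800,312)))
E
```

```text
t 7.7 grasp [477.5  -1.7 110.8] yaw 75.17 tilt 1.19 open 0.665 F [-1.   0.9 -5. ] T [-0.03 -0.02 -0.02]
shift [ 0.5 -0.6  0.8] turn 0.003
```

View pics/s2.png

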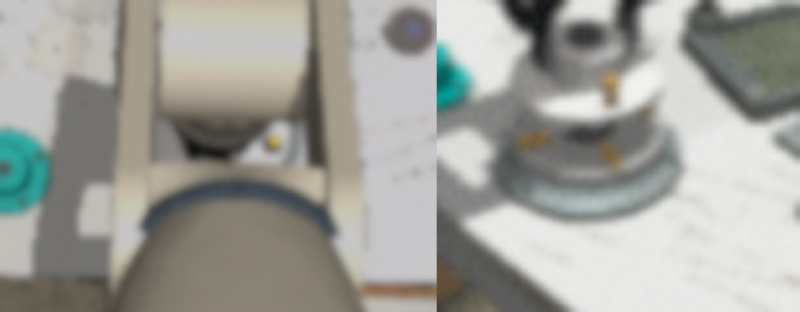

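The flange hovers over the spigot. I can see the peg in both views, so I'll check its position by triangulation.

Run:
```python
from m import *
def br(f):
    hsv=cv2.cvtColor(f,cv2.COLOR_BGR2HSV);H,S,V=[hsv[...,i].astype(int) for i in range(3)];return (H>10)&(H<33)&(S>80)
t=cv2.imread('pics/top2.png');s=cv2.imread('pics/scene2.png')
for a,c,b in comps(t,br(t),(270,205,305,225),3):print('top',a,c,b,onz('top',*c,108.8))
for a,c,b in comps(s,br(s),(215,180,285,240),3):print('sc',a,c,b)
print('pred top',proj('top',[[465.8,-46.2,108.8]]),'scene peg mid,top',proj('scene',[[465.8,-46.2,98],[465.8,-46.2,108.8]]))
print('scene hub spigot top pred',proj('scene',[[477.5,-1.7,125.8]]))
x=cv2.resize(s[180:240,225:285],(600,600),interpolation=cv2.INTER_CUBIC)
# dark spigot in scene
V=cv2.cvtColor(s,cv2.COLOR_BGR2HSV)[...,2]
for a,c,b in comps(s,V<110,(225,178,285,212),10):print('dark',a,c,b)
# dogs in scene predicted from top estimate (arbor 477,-1,ang -15)
for k in range(4):
    an=np.radians(-15+90*k);print(k,proj('scene',[[477+44*np.cos(an),-1+44*np.sin(an),40]]))
```

```text
top 6 [288.5 216. ] [288 215   2   3] [463.41423698 -46.45570012]
sc 6 [248.   195.33] [247 194   3   4]
sc 9 [233.22 206.56] [231 206   5   2]
sc 8 [248.12 209.25] [247 208   3   4]
sc 21 [216.33 234.  ] [215 231   5   7]
pred top [[288.42136477 215.20770863]] scene peg mid,top [[248.0118001  197.26262622]
 [247.96325861 194.88174074]]
scene hub spigot top pred [[242.77758646 185.14464254]]
dark 127 [233.84 183.91] [225 178  16  17]
dark 45 [252.13 181.8 ] [250 178   8  12]
dark 160 [272.33 190.11] [263 179  22  24]
dark 29 [242.86 186.52] [239 185   8   4]
dark 36 [229.72 207.92] [227 203   7   9]
dark 102 [244.45 206.51] [233 203  22   8]
0 [[253.22077579 200.73023762]]
1 [[238.57404849 197.87266575]]
2 [[232.76436369 206.41695187]]
3 [[247.7803071  209.45312543]]
```

Everything agrees to within a pixel. Lowering now.

Emit:
step_arm(commands=[[[0, -0.5, 10], 0, 0.3], [[0, 0, 8], 0, 0.3], [[0, 0, 6], 0, 0.3], [[0, 0, 4], 0, 0.3], [[0, 0, 0], 0, 0.3]])

```text
clock: 8.43
eef_pos: [480.8, -1.7, 236.3]
tcp_rot: [-3.124, 0.0, 1.312]
contact_force: [1.2, 0.7, -4.6]
opening: 0.673
```

```bash
python3 go.py 477 -1 72 75
```

```text
t 8.43 grasp [478.2  -1.1  81.3] yaw 75.16 tilt 0.98 open 0.673 F [ 1.2  0.7 -4.6] T [ 0.21 -0.28  0.02]
shift [-0.2 -1.   9.4] turn 0.003
```

Emit:
step_arm(commands=[[[0, -0.5, 3], 0, 0.3], [[0, 0, 3], 0, 0.3], [[0, 0, 2.5], 0, 0.3], [[0, 0, 0], 0, 0.3]])

```text
clock: 8.93
eef_pos: [480.6, -1.5, 228.0]
tcp_rot: [-3.126, -0.0, 1.312]
contact_force: [0.6, 1.2, -0.7]
opening: 0.67
```

```bash
python3 go.py 477 -1 72 75
```

```text
t 8.93 grasp [478.3  -0.9  73. ] yaw 75.16 tilt 0.89 open 0.67 F [ 0.6  1.2 -0.7] T [ 0.2  -0.35 -0.04]
shift [-0.5 -1.2  1. ] turn 0.003
```

The underside is at about 35 mm, below the dog tops, so the slots are engaged. I'll release and check.

Emit:
step_arm(commands=[[[0, 0, 0], 0, 0.75], [[0, 0, 0], 0, 0.85], [[0, 0, 0], 0, 1], [[0, 0, 0], 0, 1], [[0, 0, -10], 0, 1], [[0, 0, -20], 0, 1], [[0, 0, -25], 0, 1], [[0, 0, -25], 0, 1], [[0, 0, -10], 0, 1], [[-20, 0, 0], 0, 1], [[-40, 0, 0], 0, 1], [[-20, 40, 0], 0, 1], [[-10, 50, 0], 0, 1], [[0, 50, 0], 0, 1], [[0, 0, 0], 0, 1]])

```text
clock: 10.8
eef_pos: [595.6, -128.5, 320.3]
tcp_rot: [-3.124, 0.001, 1.313]
contact_force: [-0.1, 0.1, -0.4]
opening: 0.998
```

```bash
python3 go.py 463 293 120 122;python3 - <<'E'
from m import *
s=grab_frame('scene');t=grab_frame('top')
cv2.imwrite('pics/top3.png',t);cv2.imwrite('pics/scene3.png',s)
a=cv2.resize(t[170:250,180:310],(650,400),interpolation=cv2.INTER_CUBIC)
b=cv2.resize(s[180:240,215:285],(466,400),interpolation=cv2.INTER_CUBIC)
cv2.imwrite('pics/s3.png',cv2.resize(np.hstack([a,b]),(800,287)))
E
```

```text
t 10.8 grasp [ 592.9 -127.9  165.3] yaw 75.22 tilt 1.0 open 0.998 F [-0.1  0.1 -0.4] T [ 0.    0.01 -0.01]
shift [ 373.8 -232.2   49.2] turn -0.817
```

View pics/s3.png

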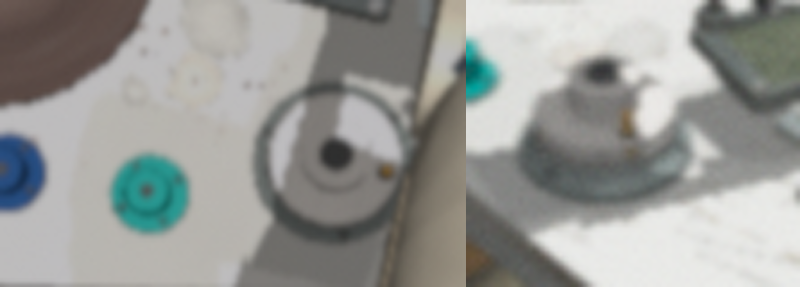

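The flange sits on the arbor. My sideways retreat went to +x, toward the mast, but touched nothing. I'll back off and measure how high the flange sits.

Emit:
step_arm(commands=[[[0, -40, 0], 0, 1], [[0, -40, 0], 0, 1], [[0, -40, 0], 0, 1], [[0, -30, 0], 0, 1], [[0, 0, 0], 0, 1]])

```text
clock: 11.52
eef_pos: [436.0, -85.7, 321.7]
tcp_rot: [-3.114, 0.001, 1.315]
contact_force: [0.7, 0.5, -0.6]
opening: 0.997
```

```bash
python3 go.py 463 293 120 122;python3 - <<'E'
from m import *
def tri(u,v):
    a,d=ray('top',*u);b,e=ray('scene',*v)
    d/=np.linalg.norm(d);e/=np.linalg.norm(e)
    k=np.linalg.lstsq(np.c_[d,-e],b-a,rcond=None)[0];p,q=a+k[0]*d,b+k[1]*e
    return ((p+q)/2).round(1),np.linalg.norm(p-q).round(1)
t=cv2.imread('pics/top3.png');s=cv2.imread('pics/scene3.png')
Vt=cv2.cvtColor(t,cv2.COLOR_BGR2HSV)[...,2];Vs=cv2.cvtColor(s,cv2.COLOR_BGR2HSV)[...,2]
for th in(75,90):
  A=comps(t,Vt<th,(264,205,285,222),8);B=comps(s,Vs<th,(225,185,255,205),6)
  for a in A:
    print(th,'top',a,onz('top',*a[1],87))
    for b in B: print('  sc',b,tri(a[1],b[1]))
print('pred home',proj('scene',[[477,-1,87]]),proj('top',[[477,-1,87]]),'high',proj('scene',[[477,-1,93]]),proj('top',[[477,-1,93]]))
H=cv2.cvtColor(t,cv2.COLOR_BGR2HSV).astype(int)
m=(H[...,0]>8)&(H[...,0]<33)&(H[...,1]>80)
for a in comps(t,m,(276,205,295,225),3):print('peg',a,onz('top',*a[1],70))
E
```

```text
t 11.53 grasp [431.8 -84.7 166.7] yaw 75.34 tilt 1.59 open 0.997 F [ 0.7  0.5 -0.6] T [-0.03 -0.07 -0.02]
shift [373.3 -64.1  48.2] turn -0.814
75 top (48, array([273.33, 212.73]), array([270, 209,   8,   8], dtype=int32)) [475.08694603  -1.30268482]
  sc (11, array([243.09, 194.82]), array([241, 194,   5,   3], dtype=int32)) (array([476.4,  -1.9,  81.8]), np.float64(1.8))
90 top (61, array([273.15, 212.75]), array([269, 209,   9,   9], dtype=int32)) [475.01639344  -0.75451138]
  sc (20, array([242.95, 194.6 ]), array([240, 193,   6,   4], dtype=int32)) (array([476.2,  -1.3,  82.6]), np.float64(1.7))
pred home [[242.80048508 193.58540325]] [[273.23908489 212.10511605]] high [[242.76359701 192.29043859]] [[273.28643722 211.87318987]]
peg (5, array([287.4, 217.2]), array([287, 216,   2,   3], dtype=int32)) [463.9305041  -45.25596175]
```

It's home: the height reads about 82–83 mm, where home is 87 and resting on the dogs would be 93. Now the end cap.

Emit:
step_arm(commands=[[[30, -5, 0], 0, 1], [[35, -6, 0], 0, 1], [[35, -6, 0], 0, 1], [[35, -6, 0], 0, 1], [[35, -6, 0], 0, 1], [[35, -6, 0], 0, 1], [[35, -6, 0], 0, 1], [[35, -6, 0], 0, 1], [[35, -6, 0], 0, 1], [[35, -6, 0], 0, 1], [[20, -4, 0], 0, 1], [[0, 0, 10], 0, 1], [[0, 0, 0], 0, 1]])

```text
clock: 13.15
eef_pos: [465.3, 295.7, 313.6]
tcp_rot: [-3.118, 0.0, 1.317]
contact_force: [0.5, -0.7, -0.4]
opening: 1.002
```

```bash
python3 go.py 463 293 80 75
```

```text
t 13.15 grasp [461.8 296.5 158.6] yaw 75.46 tilt 1.34 open 1.002 F [ 0.5 -0.7 -0.4] T [-0.05  0.05  0.01]
shift [-3.1  3.9 78.6] turn 0.008
```

Emit:
step_arm(commands=[[[-2, 2, 25], 0, 1], [[-1, 1, 25], 0, 1], [[0, 0, 25], 0, 1], [[0, 0, 20], 0, 1], [[0, 0, 10], 0, 1], [[0, 0, 0], 0, 1]])

```text
clock: 13.9
eef_pos: [465.4, 286.4, 206.3]
tcp_rot: [-3.118, 0.002, 1.312]
contact_force: [-0.2, -0.1, 0.3]
opening: 1.004
```

```bash
python3 go.py 463 293 30 75
```

```text
t 13.9 grasp [461.8 287.   51.3] yaw 75.15 tilt 1.36 open 1.004 F [-0.2 -0.1  0.3] T [ 0.03 -0.04  0.01]
shift [ 6.2  0.1 21.3] turn 0.003
```

Emit:
step_arm(commands=[[[4, 0, 8], 0, 1], [[2, 0, 7], 0, 1], [[0, 0, 4], 0, 1], [[0, 0, 0], 0, 1], [[0, 0, 0], 0, 1]])

```text
clock: 14.52
eef_pos: [467.4, 293.0, 187.8]
tcp_rot: [-3.12, 0.0, 1.312]
contact_force: [-0.2, 0.2, -0.1]
opening: 1.004
```

```bash
python3 go.py 463 293 30 75
```

```text
t 14.53 grasp [464.1 293.9  32.9] yaw 75.15 tilt 1.24 open 1.004 F [-0.2  0.2 -0.1] T [-0.   -0.04 -0.  ]
shift [-1.1 -0.8  2.9] turn 0.003
```

Emit:
step_arm(commands=[[[-1, -1, 2], 0, 1], [[0, 0, 0], 0, 0.6], [[0, 0, 0], 0, 0.2], [[0, 0, 0], 0, 0.1], [[0, 0, 0], 0, 0.1], [[0, 0, 0], 0, 0.1], [[0, 0, 0], 0, 0.1], [[0, 0, 0], 0, 0.1], [[0, 0, 0], 0, 0.1]], force=50)

```text
clock: 15.65
eef_pos: [466.1, 292.3, 186.5]
tcp_rot: [-3.12, -0.0, 1.312]
contact_force: [-0.4, -0.0, -0.2]
opening: 0.448
```

```bash
python3 go.py 463 293 30 75
```

```text
t 15.65 grasp [463.  293.2  31.5] yaw 75.15 tilt 1.21 open 0.448 F [-0.4 -0.  -0.2] T [-0.05 -0.05  0.02]
shift [-0.2  0.1  1.5] turn 0.003
```

Emit:
step_arm(commands=[[[0, 0, -10], 0, 0.1], [[0, 0, -25], 0, 0.1], [[0, 0, -30], 0, 0.1], [[0, 0, -30], 0, 0.1], [[0, 0, -25], 0, 0.1], [[0, 0, 0], 0, 0.1], [[0, 0, 0], 0, 0.1]])

```text
clock: 16.52
eef_pos: [467.9, 291.0, 311.2]
tcp_rot: [-3.119, 0.001, 1.312]
contact_force: [0.9, -0.0, -1.7]
opening: 0.451
```

```bash
python3 go.py 477 -1 145 75
```

```text
t 16.52 grasp [464.6 291.8 156.2] yaw 75.15 tilt 1.27 open 0.451 F [ 0.9 -0.  -1.7] T [ 0.02 -0.01 -0.02]
shift [-279.8   87.3    9.5] turn 0.003
```

Emit:
step_arm(commands=[[[-25, 8, 0], 0, 0.1], [[-30, 9, 0], 0, 0.1], [[-30, 9, 0], 0, 0.1], [[-30, 9, 0], 0, 0.1], [[-30, 9, 0], 0, 0.1], [[-30, 9, 0], 0, 0.1], [[-30, 9, 0], 0, 0.1], [[-30, 9, 0], 0, 0.1], [[-20, 8, 0], 0, 0.1], [[-10, 3, 0], 0, 0.1], [[0, 0, 0], 0, 0.1], [[0, 0, 0], 0, 0.1]])

```text
clock: 18.02
eef_pos: [474.8, 5.6, 296.7]
tcp_rot: [-3.101, 0.01, 1.313]
contact_force: [0.5, -0.2, -1.2]
opening: 0.446
```

```bash
python3 go.py 477 -1 130 75
```

```text
t 18.02 grasp [468.3   5.8 141.8] yaw 75.23 tilt 2.41 open 0.446 F [ 0.5 -0.2 -1.2] T [ 0.02 -0.09  0.01]
shift [-4.2 10.7 11.4] turn 0.004
```

Emit:
step_arm(commands=[[[-2, 4, 2], 0, 0.1], [[-2, 4, 4], 0, 0.1], [[0, 2, 2], 0, 0.1], [[0, 0, 0], 0, 0.1], [[0, 0, 0], 0, 0.1]])

```text
clock: 18.65
eef_pos: [483.8, 0.3, 287.5]
tcp_rot: [-3.1, 0.009, 1.315]
contact_force: [0.5, -0.5, -2.2]
opening: 0.45
```

```bash
python3 go.py 476 -1 122 75;python3 - <<'E'
from m import *
s=grab_frame('scene')
b=cv2.resize(s[165:225,210:280],(700,600),interpolation=cv2.INTER_CUBIC)
cv2.imwrite('pics/s4.png',b);cv2.imwrite('pics/scene4.png',s)
E
```

```text
t 18.65 grasp [477.3   0.5 132.6] yaw 75.36 tilt 2.42 open 0.45 F [ 0.5 -0.5 -2.2] T [-0.02 -0.02 -0.02]
shift [-1.7 -0.4 10.7] turn 0.006
```

View pics/s4.png

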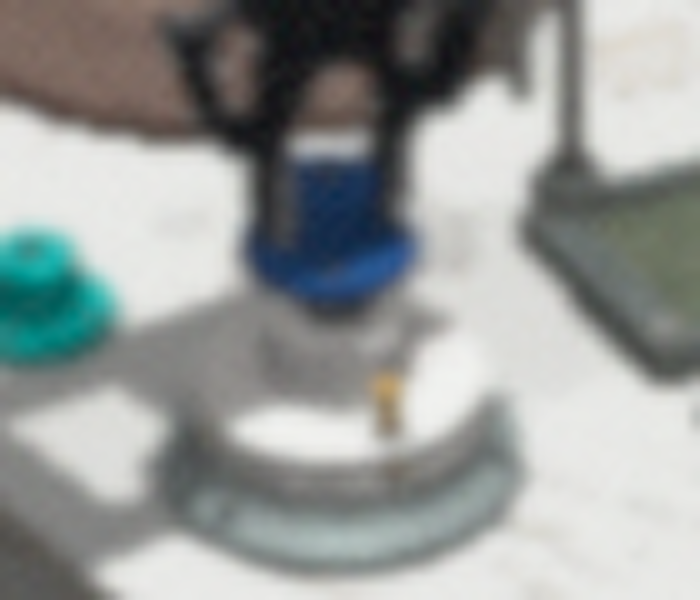

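The picture shows the cap centred over the flange hub at column ~332, and the dark spigot just below it. Lowering.

Emit:
step_arm(commands=[[[-1.5, 0, 4], 0, 0.1], [[0, 0, 4], 0, 0.1], [[0, 0, 3], 0, 0.1], [[0, 0, 2], 0, 0.1], [[0, 0, 0], 0, 0.1]])

```text
clock: 19.32
eef_pos: [482.6, -1.2, 273.6]
tcp_rot: [-3.1, 0.009, 1.315]
contact_force: [0.4, 0.0, -1.4]
opening: 0.447
```

```bash
python3 go.py 476.5 -1 110 75
```

```text
t 19.32 grasp [476.1  -1.  118.8] yaw 75.35 tilt 2.42 open 0.447 F [ 0.4  0.  -1.4] T [ 0.02  0.02 -0.01]
shift [0.2 0.8 8.7] turn 0.006
```

Emit:
step_arm(commands=[[[0, 0.5, 3], 0, 0.1], [[0, 0, 3], 0, 0.1], [[0, 0, 2], 0, 0.1], [[0, 0, 0], 0, 0.1]])

```text
clock: 19.82
eef_pos: [483.2, -1.4, 265.3]
tcp_rot: [-3.102, 0.009, 1.315]
contact_force: [-0.2, -1.2, -1.8]
opening: 0.446
```

```bash
python3 go.py 476.5 -1 110 75
```

```text
t 19.82 grasp [476.8  -1.3 110.4] yaw 75.36 tilt 2.35 open 0.446 F [-0.2 -1.2 -1.8] T [-0.05 -0.14  0.02]
shift [ 0.2 -0.3  0.4] turn 0.006
```

It's in the bore, about 1 mm from home. Release, rise, then draw back toward the robot.

Emit:
step_arm(commands=[[[0, 0, 0], 0, 0.55], [[0, 0, 0], 0, 0.7], [[0, 0, 0], 0, 1], [[0, 0, 0], 0, 1], [[0, 0, 0], 0, 1], [[0, 0, -10], 0, 1], [[0, 0, -25], 0, 1], [[0, 0, -30], 0, 1], [[0, 0, -30], 0, 1], [[-40, -10, -10], 0, 1], [[-50, -10, 0], 0, 1], [[-50, -10, 0], 0, 1], [[-50, -10, 0], 0, 1], [[-50, -10, 0], 0, 1], [[0, 0, 0], 0, 1]])

```text
clock: 21.7
eef_pos: [376.3, -227.1, 385.6]
tcp_rot: [-3.11, 0.01, 1.317]
contact_force: [0.3, 0.6, 1.1]
opening: 1.001
```

```bash
python3 go.py 476.5 -1 110 75;python3 - <<'E'
from m import *
s=grab_frame('scene');t=grab_frame('top')
cv2.imwrite('pics/top5.png',t);cv2.imwrite('pics/scene5.png',s)
def tri(u,v):
    a,d=ray('top',*u);b,e=ray('scene',*v);d/=np.linalg.norm(d);e/=np.linalg.norm(e)
    k=np.linalg.lstsq(np.c_[d,-e],b-a,rcond=None)[0];p,q=a+k[0]*d,b+k[1]*e
    return ((p+q)/2).round(1),np.linalg.norm(p-q).round(1)
def bl(f):
    h=cv2.cvtColor(f,cv2.COLOR_BGR2HSV).astype(int);return (h[...,0]>100)&(h[...,0]<128)&(h[...,1]>90)
for a in comps(t,bl(t),(250,190,300,240),20):print('top',a,onz('top',*a[1],86))
for a in comps(s,bl(s),(210,165,285,225),20):print('sc',a)
C=lambda r,z:[[476.5+r*np.cos(k),-1+r*np.sin(k),z] for k in np.linspace(0,6.3,60)]
for z0 in (78,84):
  for n in('scene','top'):
    p=np.r_[proj(n,C(36,z0)),proj(n,C(36,z0+8)),proj(n,C(20,z0+36))];print(z0,n,'bbox pred',p.min(0).round(1),p.max(0).round(1))
a=cv2.resize(t[180:245,240:310],(431,400),interpolation=cv2.INTER_CUBIC)
b=cv2.resize(s[170:230,215:280],(433,400),interpolation=cv2.INTER_CUBIC)
cv2.imwrite('pics/s5.png',cv2.resize(np.hstack([a,b]),(800,370)))
E
```

```text
t 21.7 grasp [ 371.3 -227.5  230.7] yaw 75.48 tilt 1.88 open 1.001 F [0.3 0.6 1.1] T [ 0.03 -0.02  0.01]
shift [246.9  48.8 116.6] turn 0.008
top (361, array([272.84, 212.93]), array([262, 203,  22,  21], dtype=int32)) [4.74565048e+02 1.61997672e-01]
sc (78, array([239.88, 195.04]), array([235, 190,  11,  10], dtype=int32))
78 scene bbox pred [233.4 184.9] [252.  200.9]
78 top bbox pred [261.4 200.6] [285.  224.3]
84 scene bbox pred [233.3 183.6] [252.  199.6]
84 top bbox pred [261.4 200.4] [285.1 224.1]
```

View pics/s5.png

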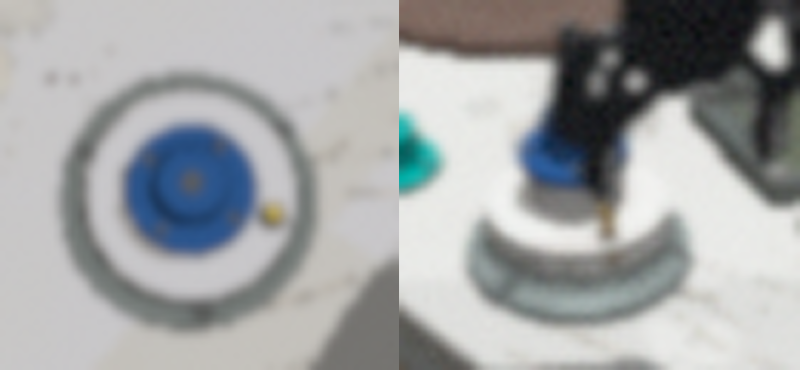

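Top view: the cap sits concentric on the flange. In the scene view the gripper hides part of it, so I'll move aside and check the height.

Emit:
step_arm(commands=[[[-50, -10, -10], 0, 1], [[-50, -10, -10], 0, 1], [[-50, -10, 0], 0, 1], [[-50, -10, 0], 0, 1], [[-50, -10, 0], 0, 1], [[0, 0, 0], 0, 1], [[0, 0, 0], 0, 1]])

```text
clock: 22.68
eef_pos: [273.6, -455.1, 411.1]
tcp_rot: [-3.113, 0.007, 1.334]
contact_force: [0.3, -0.3, 0.8]
opening: 1.0
```

Run:
```python
from m import *
s=grab_frame('scene');t=grab_frame('top');print(sense()['contact_force'].round(1) if hasattr(sense()['contact_force'],'round') else sense()['contact_force'])
def bl(f):
    h=cv2.cvtColor(f,cv2.COLOR_BGR2HSV).astype(int);return (h[...,0]>100)&(h[...,0]<128)&(h[...,1]>90)
for a in comps(t,bl(t),(250,190,300,240),20):print('top',a)
for a in comps(s,bl(s),(225,165,265,215),10):print('sc',a)
# predicted silhouettes' centroid/bbox, using pixel hull for simple comparison
for z0 in (76,78,81,84):
    C=lambda r,z:[[476-0.+r*np.cos(k),-1+r*np.sin(k),z] for k in np.linspace(0,6.3,60)]
    m=np.zeros((384*8,512*8),np.uint8)
    for A in ((36,z0,z0+8),(20,z0+8,z0+36)):
        h=cv2.convexHull(np.r_[proj('scene',C(A[0],A[1])),proj('scene',C(A[0],A[2]))].astype(np.float32));cv2.fillConvexPoly(m,(h*8+4).astype(int),1)
    y,x=np.nonzero(m);print(z0,'centroid',x.mean()/8-.5,y.mean()/8-.5,'rows',y.min()/8,y.max()/8,'area',len(x)/64)
b=cv2.resize(s[165:225,210:280],(700,600),interpolation=cv2.INTER_CUBIC);cv2.imwrite('pics/s6.png',b)
```

```text
[ 0.9  0.4 -0.4]
top (361, array([272.84, 212.93]), array([262, 203,  22,  21], dtype=int32))
sc (165, array([242.68, 193.41]), array([235, 186,  16,  14], dtype=int32))
76 centroid 242.55399454812328 193.96542776263368 rows 185.875 201.75 area 223.546875
78 centroid 242.53486198462613 193.53949161425575 rows 185.375 201.375 area 223.59375
81 centroid 242.5274037119732 192.8842450460508 rows 184.75 200.75 area 223.9375
84 centroid 242.50578598814917 192.2309864064134 rows 184.125 200.0 area 224.140625
```

View pics/s6.png

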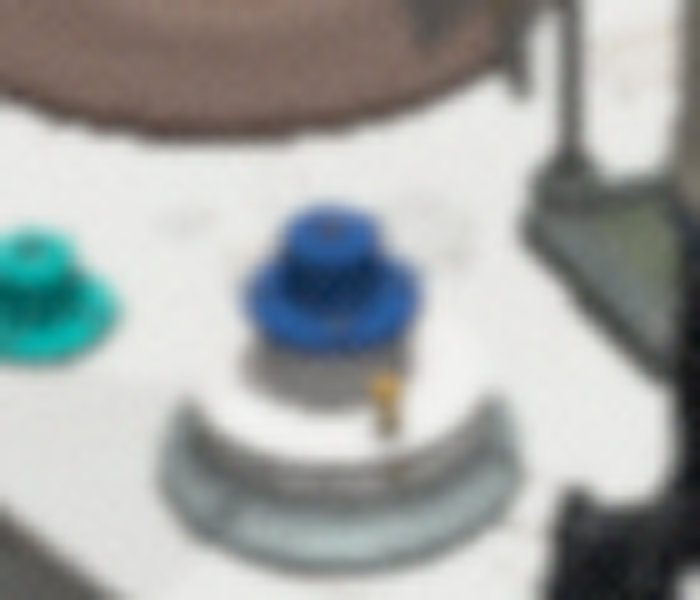

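The cap sits square on the flange. Its silhouette centroid is at row 193.41, against a predicted 193.54 for fully home and about 191.6 if the bore were caught on the spigot top. The gripper touches nothing, so I'm handing in.

```bash
python3 -c "
from rig import sign_off
print(sign_off())"
```

```text
the job is handed in; nothing more can be done
None
```

I set the drive flange over the arbor spigot with its slots lined up to the dogs (a 17° turn), then seated the blue end cap on top. I handed the job in at about 23 s of the 64 s allowed; sign-off gives no verdict.

**Flange:** the underside was about 1 mm above the face plate just before release, already below the dog tops. After release, two-view triangulation put the top of its spigot at 82–83 mm, where fully home is 87 and resting on the dogs would be 93. That reading is 4–5 mm below home, which I take as measurement error. It rules out the flange resting on the dogs, but can't confirm the last 2 mm.

**End cap:** it was about 1 mm from the shoulder just before release. In the last pictures it is concentric and looks level. Its height matches fully home (image row 193.41, predicted 193.54).

**Robot:** the contact force read about 1 N at the end, which is noise level, with the gripper open and well clear.

**What went less well:**
- After releasing the flange I retreated the wrong way, toward the mast (grasp point at x = 593 mm). The force readings showed no contact.
- The tool was tilted by up to 2.4° while placing the cap.
- I commanded no moves near the bystanders, but did not re-measure their positions.

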